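# Gauge a sealing jaw and show it to the inspection camera

## Robot

A 6-joint arm with a two-finger parallel gripper is mounted at the origin on the work surface. World frame = base frame: x ahead of the robot, y to its left, z up, the work surface at z = 0. Lengths are in m, angles in rad, forces in N, time in s.
With the tool pointing down it reaches from about 0.15 to 0.775 m from the base axis. Payload 6.1 kg.
Tool frame: the origin (TCP) lies at the centre of the arm's flange, where the gripper is bolted on; the fingertips stand 173 mm ahead of it and the grasp point (between the pads) lies 155 mm ahead of it (r.nose_length is the z of the fingertips in the tool frame, in m); z points along the fingers, y is the line along which they close (so a half turn about z gives the same grasp; the last joint's range is limited). The gripper opens to 85 mm and grips with 20 to 120 N. Pads are 22 mm wide; open, the fingers measure 114 mm over their backs; the gripper's body (76 mm by 85 mm) begins 54 mm behind the grasp point. The pads swing forward as they close: fully open they stand 13 mm farther back than shut.
Start: joints at [-1.125, 0.126, -0.04, 1.405, 0, 1.571], TCP at [0.226, -0.474, 0.405] pointing down, gripper open.
Joint ranges: [-2.72, 2.72], [-0.95, 1.95], [-1.27, 1.35], [-1.78, 2.02], [-1.46, 1.47], [-3.14, 3.14]. Speed limits (rad/s): [2.39, 2.39, 3.01, 3.14, 3.14, 3.14].

## Interface

Orientations are given as a unit quaternion [w, x, y, z].
In Python, from cell import r gives the robot as it stands. The module is installed in compiled form; this text tells all that it offers. Calls block until the motion is done:
- r.movep(position, orientation): joint-space move of the TCP to a pose.
- r.line_to(position, attitude=None, speed=0.15, until_force=None): straight line of the TCP; attitude=None keeps the orientation; speed is the mean speed in m/s. With until_force (N) it stops when the force on the tool has changed by that much, and returns True; else False.
- r.goto_joints(angles): joint-space move.
- r.move_gripper(opening): opening from 0.0 (shut) to 1.0 (fully open); the grip force is fixed at half the most; returns when the fingers have stopped.
- r.dwell(seconds).
- r.ik(position, orientation): joint angles nearest the present ones, or None.
- r.snapshot(name): name is "scene" or "top"; returns a dict with "pixels" (480x640x3 uint8, blue, green, red), "z_map" (480x640 float32, m along the optical axis (not along the pixel's ray), 0 where there is no reading), "fov_y" (degrees; the focal length in pixels is half the picture's height over the tangent of half this angle, whatever the lens; pixels are square), "cx", "cy" (the principal point, pixels), "k1" (the pictures are not rectified: a ray, as slopes to the right and down, at radius r is drawn at 1 + k1 r^2 times it, then the intrinsics apply), "world_to_cam" (4x4, takes a point from world to camera coordinates). Camera axes: x right, y up, looking along -z (the intrinsics and any distortion apply to the point x, -y, -z); pixel columns grow to the right and rows downward; lengths in m; the calibration is good to about 2 mm. A picture is of the moment at which its call begins.
A pose or a line that the arm cannot do raises r.IKError and nothing moves.
- r.close_job(): hands the job in; it is judged then, once.
Readings, each from a call of its own:
- r.get_time(): time.
- r.get_qpos(): joint angles.
- r.get_qd(): joint speeds.
- r.get_joint_efforts(): joint torques, N m.
- r.get_eef_pos(): TCP position.
- r.get_eef_rot(): TCP orientation.
- r.get_ft_force(): force on the tool from outside, world axes, zero at the start.
- r.get_moment(): the same for the moment, N m.
- r.get_finger_gap(): opening from 0.0 (shut) to 1.0 (fully open).
- r.get_finger_force(): force on a finger pad.
Only numpy, scipy, OpenCV 4.12 (cv2) and the standard library are available. Lean on these libraries where they do the work, as an engineer would, in place of code of your own. Each camera call takes 0.05 s, during which the arm holds its last target. There are 200 camera calls.

## Task

Measure the sealing jaw where it lies: press the dial gauge's red button straight down to its stop so that the sprung foot sits on the jaw's grey tongue, keep it there for a second, then let the gauge rise. Then take the jaw out of its nest and present it to the inspection camera: right way up, its brass working face squarely facing the lens and centred at the focus point on the lens axis, 100 mm ahead of the glass (as far out as the orange tip of the focus rod). Finish while still holding it there, steady in the air with only the gripper touching it; leave the camera, jar, ring and wrench alone.

Things in the scene. Friction and masses are not known exactly. Their poses are not given: they have to be found in the camera images.
- jaw: Sealing jaw, 150 mm long, about 0.26 kg, lying in the stand's nest. Origin: centre of its underside; z up, y along it, x across. y=-75 to +10 mm: blue block 24 wide, 34 tall, its last 6 mm brass; the ribbed brass end at y=-75, looking to -y, is the working face. y=+10 to +75: grey tongue 16 wide, 22 tall. Centre of mass near y=-25.
- jaw_face (a point): Centre of the jaw's brass working face (jaw x=0, y=-75, z=17 mm). Axes as the jaw's; the face looks to -y.
- jaw_grip (a point): Good place to grip the jaw across its 24 mm width, fingers closing along the jaw's x (jaw x=0, y=-35, z=22 mm). The sides are free there down to the base plate.
- stand: Fixed stand; origin at table level under the jaw's middle, axes as the jaw's. Base plate 110 x 235 mm (y=-90 to 145), 12 thick: the jaw lies on it, 1.5 mm play between 5 mm tall rails beside the tongue and two 10 mm tall, 8 mm thick pins at x=+-17.5, y=-68; open to -y. Column 34 mm square, 177 tall at y=122; bracket 143 to 172 mm up, from it to the gauge axis at y=55.
- gauge (a joint): Travel of the dial gauge down its bracket, m: 0 = up at rest, 0.038 = down at its stop. A spring lifts it back when released; reaching the stop takes about 9 N in all.
- gauge_button (a point): Centre of the flat top of the red press button, 44 mm across, on the gauge axis (stand x=0, y=+55), 222 mm above the table at rest; it goes straight down with the gauge. Below it a stem, and a round dial body 40 mm across and 18 mm thick, 95 to 135 mm above the table at rest.
- foot (a joint): The reading: how far the sprung foot is pushed up into the gauge, m: 0 = free, range 0.014. It starts to rise when the foot meets the tongue (gauge at about 0.030) and reads about 0.008 with the gauge at its stop on the jaw in its nest. Spring 250 N/m with 1 N preload.
- foot_tip (a point): Centre of the underside of the brass foot, a disc 14 mm across; at rest 64 mm above the table, 30 mm over the tongue and in the way of a straight lift: lift the jaw about 12 mm (clear of rails and pins), draw it some 80 mm towards its -y, then raise it.
- focus (a point): The focus point: on the lens axis, 100 mm ahead of the lens glass. Its +x points along the lens axis from this point back to the lens, its y is level, its z is up and tilted with the camera. Fixed during a run. When well presented the jaw's face is here, jaw -y along this +x, jaw x level.
- lens (a point): Centre of the lens glass, at the front of a black camera 50 x 50 mm in section and 70 mm long (steel lens barrel 40 mm across) on a post. A steel focus rod 6 mm thick runs 48 mm below the lens axis out to the focus distance, its last 10 mm orange.
- cam_head (a joint): Downward tilt of the camera's lens axis below level, rad (0 to 0.6). Clamped by a stiff hinge; not to be moved. The hinge lies 272 mm above the table, 60 mm behind the lens glass on its axis.
- cam_stand: Camera post on a 110 mm square foot 14 mm thick, fixed to the table. Origin: centre of the foot at table level; the camera looks to its -x. The post is a 24 mm rod; camera and clamp reach 300 mm above the table.
- jar: Bystander: white jar with blue lid, 60 mm across, 70 mm tall. Origin: centre of its underside.
- ring: Bystander: brass ring lying flat, 56 mm across, 14 mm tall. Origin: centre of its underside.
- wrench: Bystander: steel wrench 140 mm long lying flat. Origin on its underside at about mid-length; it lies along its x.
Not all that is in view belongs to the job. What is shaped like the jaw but brown or turquoise is not meant.

How it is judged:
On the way, in this order (a step that is already met when the one before it is completed fails the run):
1. The gauge is pressed down and its foot rests on the jaw in its nest (reading over 3 mm) for half a second (value of joint foot above 0.003 m and value of joint gauge above 0.032 m and contact force between foot and jaw above 0.5 N and distance of jaw from where it was at the start of the episode below 0.012 m), for 0.5 s.
2. The gauge is let up again, the jaw still in its nest (value of joint gauge below 0.006 m and distance of jaw from where it was at the start of the episode below 0.012 m), for 0.1 s.
3. The jaw is lifted out in the gripper (height (world z) of jaw above 0.06 m and contact force between the fingers and jaw above 2 N), for 0.2 s.
At the end, for the whole second after the job is handed in: Jaw held still in the air by the fingers alone (clear of stand and camera), face centre within 20 mm of the focus point, face towards the lens and length within 0.2 rad of the lens axis, right way up, width within 0.2 rad of level; gauge up (within 6 mm) (distance between jaw_face and focus below 0.02 m and angle between the y axis of jaw and the x axis of focus, either way round below 0.2 rad and x of jaw in the frame of focus below -0.04 m and angle between jaw's own x axis and vertical between 1.37 and 1.77 rad and angle between jaw's own z axis and vertical below 0.9 rad and height (world z) of jaw above 0.08 m and contact force between the fingers and jaw above 2 N and contact force between jaw and stand below 0.1 N and contact force between jaw and cam_stand below 0.1 N and linear speed of jaw below 0.02 m/s and angular speed of jaw below 0.15 rad/s and value of joint gauge below 0.006 m); the arm keeps its last pose, push and grip.
It fails at once if the camera is pushed out of its setting (focus point moved by more than 8 mm) (distance of focus from where it was at the start of the episode above 0.008 m).
It fails at once if jar, ring or wrench moved by more than 20 mm (distance of any of jar, ring, wrench from where it was at the start of the episode above 0.02 m).
It also fails if it takes over 56 s, if anything falls off the work surface, if the arm or the gripper's body presses on something with over 40 N, if the wrist force passes 120 N, or if a joint passes its speed limit or range.

## Working session

There is one attempt and no reset: what is moved stays moved. The work goes in short steps, each a Python script; the robot and the scene stay as the last script left them, time stands still between calls to the robot, and variables do not carry over. Pictures are saved under pics/ and viewed, at most 10 in all, crops included, and the job is handed in when it is done.

```bash
mkdir -p pics; cat > h.py <<'E'
import numpy as np, cv2
from cell import r
def cam(n):
    s=r.snapshot(n); s['f']=240/np.tan(np.radians(s['fov_y'])/2); return s
def ray(s,uv):
    K=np.array([[s['f'],0,s['cx']],[0,s['f'],s['cy']],[0,0,1]])
    d=((np.asarray(uv,float).reshape(-1,2)-[s['cx'],s['cy']])/s['f'])
    u=d.copy()
    for _ in range(20): u=d/(1+s['k1']*(u**2).sum(1,keepdims=True))
    T=np.linalg.inv(s['world_to_cam'])
    D=np.c_[u[:,0],-u[:,1],-np.ones(len(u))]@T[:3,:3].T
    return T[:3,3],D   # depth multiplies D
def plane(s,uv,z):
    o,D=ray(s,uv); return o+D*((z-o[2])/D[:,2])[:,None]
def depth(s,uv):
    uv=np.asarray(uv).reshape(-1,2); o,D=ray(s,uv)
    z=s['z_map'][uv[:,1].astype(int),uv[:,0].astype(int)]
    return (o+D*z[:,None])[z>0]
def tri(s1,uv1,s2,uv2):
    o1,d1=ray(s1,uv1);o2,d2=ray(s2,uv2);d1=d1[0];d2=d2[0]
    t=np.linalg.lstsq(np.c_[d1,-d2],o2-o1,rcond=None)[0]
    a=o1+t[0]*d1;b=o2+t[1]*d2
    return (a+b)/2,np.linalg.norm(a-b)
E
python3 - <<'E'
from h import *
import pickle
for n in('scene','top'):
    s=cam(n);cv2.imwrite(f'pics/{n}0.png',s['pixels']);pickle.dump(s,open(n+'.pkl','wb'))
    print(n,s['fov_y'],s['cx'],s['cy'],s['k1'],np.linalg.inv(s['world_to_cam']).round(3))
E
```

```text
scene 55.129588250344064 323.88333798445206 237.43668727037578 -0.028125990682372183 [[ 0.302 -0.752  0.586  1.056]
 [ 0.953  0.247 -0.174 -0.239]
 [-0.014  0.611  0.792  0.9  ]
 [ 0.     0.     0.     1.   ]]
top 49.11287211951129 313.2147791435896 235.5928315893823 -0.0814316190358481 [[ 1.700e-02  9.880e-01 -1.540e-01  3.730e-01]
 [-1.000e+00  1.700e-02 -2.000e-03 -7.700e-02]
 [ 1.000e-03  1.540e-01  9.880e-01  1.298e+00]
 [ 0.000e+00  0.000e+00  0.000e+00  1.000e+00]]
```

View pics/scene0.png

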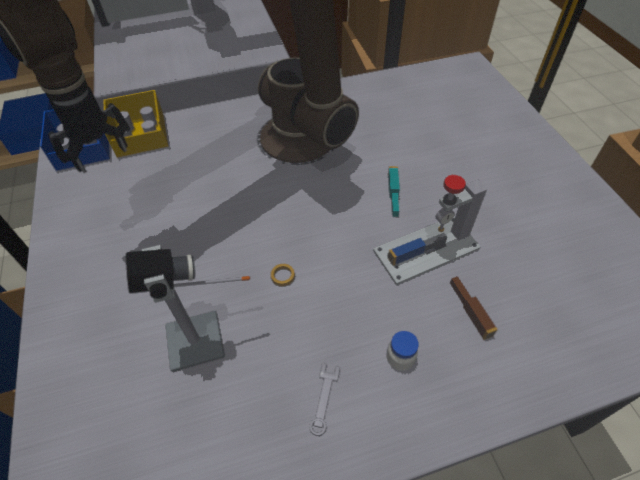

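View pics/top0.png

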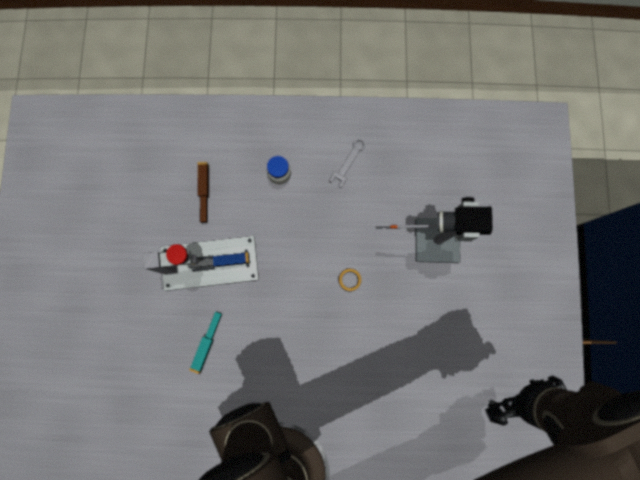

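The scene view shows the red button at (455,184), the blue jaw block at (407,250), the camera lens at (187,267) and the orange rod tip at (246,278). In the top view the button is at (176,254), the jaw block at (230,260), the orange tip at (393,227) and the camera at (475,220). The jaw's brass end already points towards the camera.

```bash
python3 - <<'E'
from h import *
import pickle
S={n:pickle.load(open(n+'.pkl','rb')) for n in('scene','top')}
rois={'scene':dict(red=(435,170,475,200),blue=(385,235,430,265),or_=(225,265,260,290)),
'top':dict(red=(160,240,192,268),blue=(205,245,262,275),or_=(370,215,405,240))}
C={}
for n,s in S.items():
    hsv=cv2.cvtColor(s['pixels'],cv2.COLOR_BGR2HSV);H,Sa,V=[hsv[...,i].astype(int) for i in range(3)]
    M=dict(red=((H<8)|(H>172))&(Sa>150)&(V>80),blue=(H>100)&(H<125)&(Sa>110)&(V>40),or_=(H<16)&(Sa>110)&(V>80))
    for k,m in M.items():
        x0,y0,x1,y1=rois[n][k];q=np.zeros_like(m);q[y0:y1,x0:x1]=m[y0:y1,x0:x1]
        v,u=np.nonzero(q);uv=np.c_[u,v];C[n,k]=uv
        P=depth(s,uv)
        print(n,k,len(uv),uv.mean(0).round(1),'depth med',np.median(P,0).round(4),'zr',np.percentile(P[:,2],[5,50,95]).round(3))
        if k=='or_': print(cv2.minAreaRect(uv.astype(np.float32)),uv.min(0),uv.max(0))
        if k=='blue':
            T=P[P[:,2]>np.percentile(P[:,2],95)-.006]; 
            rr=cv2.minAreaRect((T[:,:2]*1000).astype(np.float32)); print('top face',rr,len(T),T[:,2].mean())
for k in('red','or_'):print(k,tri(S['scene'],C['scene',k].mean(0),S['top'],C['top',k].mean(0)))
a=cv2.resize(S['scene']['pixels'][225:325,115:265],(600,400),interpolation=cv2.INTER_CUBIC)
b=cv2.resize(S['top']['pixels'][190:270,370:500],(650,400),interpolation=cv2.INTER_CUBIC)
c=cv2.resize(S['scene']['pixels'][165:285,365:490],(417,400),interpolation=cv2.INTER_CUBIC)
d=cv2.resize(S['top']['pixels'][225:300,140:270],(693,400),interpolation=cv2.INTER_CUBIC)
z=lambda i,w,h:cv2.resize(i,(w,h))
img=np.vstack([np.hstack([z(a,400,267),z(b,400,267)]),np.hstack([z(c,312,300),z(d,488,300)])])
cv2.imwrite('pics/crops.png',img)
E
```

```text
scene red 228 [454.6 182.3] depth med [0.5014 0.2077 0.2217] zr [0.22  0.222 0.224]
scene blue 263 [408.8 246.9] depth med [0.5109 0.1265 0.0455] zr [0.043 0.046 0.048]
top face ((509.8820495605469, 126.15357971191406), (24.731094360351562, 74.68616485595703), 7.177478313446045) 259 0.04558165581229864
scene or_ 27 [245.5 277.7] depth med [ 0.5725 -0.2476  0.1872] zr [0.184 0.187 0.189]
((245.5, 277.5), (3.0, 7.0), 90.0) [242 276] [249 279]
top red 310 [176.2 254.1] depth med [0.4969 0.2081 0.2214] zr [0.218 0.221 0.225]
top blue 310 [228.5 259.5] depth med [0.5067 0.1278 0.046 ] zr [0.041 0.046 0.05 ]
top face ((506.9443359375, 127.58380126953125), (23.032594680786133, 76.38233947753906), 6.936312198638916) 232 0.047063589675234885
top or_ 18 [393.1 226.2] depth med [ 0.5692 -0.2469  0.1868] zr [0.184 0.187 0.19 ]
((393.0, 226.0), (2.0, 6.0), 90.0) [390 225] [396 227]
red (array([0.49730603, 0.20983977, 0.2168755 ]), np.float64(0.0009001920616869319))
or_ (array([ 0.56978563, -0.24767534,  0.1830954 ]), np.float64(0.00046601588388397113))
```

View pics/crops.png

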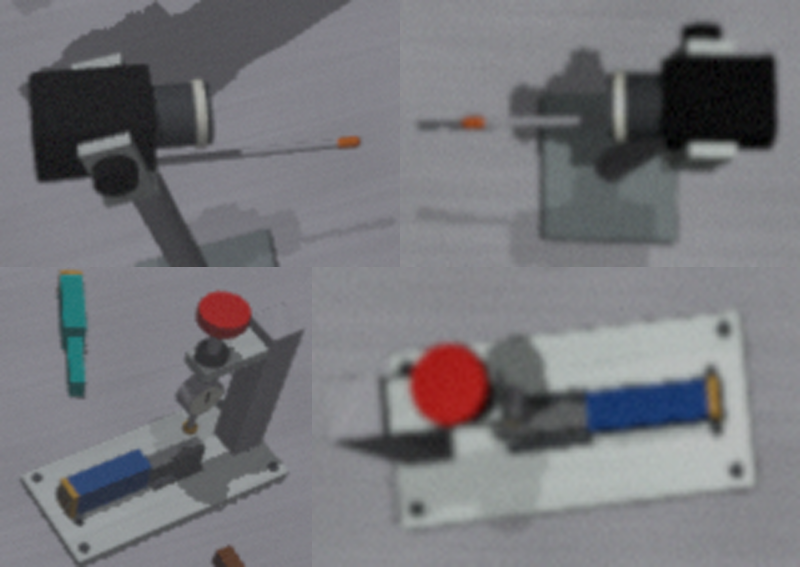

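The crops show the stand with the jaw's brass end at (715,395) and the pins beside it. The camera's black body, steel barrel and pale lens rim (203,112), and the rod out to its orange tip (349,142) are also clear. Next I measure the lens axis from the rod and the body.

```bash
python3 - <<'E'
from h import *
import pickle
S={n:pickle.load(open(n+'.pkl','rb')) for n in('scene','top')}
hinge_z=.272
for n,(x0,y0,x1,y1) in dict(scene=(115,235,265,295),top=(370,190,500,245)).items():
    s=S[n];v,u=np.mgrid[y0:y1,x0:x1];uv=np.c_[u.ravel(),v.ravel()]
    z=s['z_map'][uv[:,1],uv[:,0]];uv=uv[z>0]
    P=depth(s,uv);col=s['pixels'][uv[:,1],uv[:,0]].astype(int)
    # rod: points in rod height range, near expected line
    tip=np.array([.571,-.2474])
    m=(P[:,2]>.165)&(P[:,2]<.25)&(abs(P[:,0]-tip[0])<.025)&(P[:,1]>-.335)
    Q=P[m]
    for _ in range(3):
        c=Q.mean(0);d=np.linalg.svd(Q-c)[2][0];d*=np.sign(-d[1])
        e=np.linalg.norm((Q-c)-np.outer((Q-c)@d,d),axis=1);Q=Q[e<.006]
    print(n,'rod',len(Q),'c',c.round(4),'dir',d.round(4),'yaw off',np.degrees(np.arctan2(d[0],-d[1])).round(2),'pitch',np.arcsin(d[2]).round(3),'ext',np.percentile((Q-c)@d,[1,99]).round(3),e.mean())
    b=(col.max(1)<30)&(P[:,2]>.27);B=P[b]
    print('black high',len(B),B.min(0).round(3),B.max(0).round(3))
    if len(B)>50:
        A=np.c_[B[:,:2],np.ones(len(B))];k=np.ones(len(B),bool)
        for _ in range(4):
            q=np.linalg.lstsq(A[k],B[k,2],rcond=None)[0];res=B[:,2]-A@q;k=abs(res)<.004
        print('plane',q.round(3),k.sum(),'pitch~',np.arctan(np.hypot(q[0],q[1])).round(3),cv2.minAreaRect((B[k][:,:2]*1000).astype(np.float32)))
    # lens front: points of the pale rim
    w=(col.min(1)>135)&(P[:,2]>.2)&(P[:,1]<-.3)
    print('pale',w.sum(),P[w].mean(0).round(4) if w.any() else '',P[w].min(0).round(3),P[w].max(0).round(3))
E
```

```text
scene rod 188 c [ 0.5721 -0.2864  0.1968] dir [-0.0091 -0.9643  0.2646] yaw off -0.54 pitch 0.268 ext [-0.046  0.049] 0.0022974851865641965
black high 143 [ 0.555 -0.428  0.271] [ 0.618 -0.358  0.306]
plane [-0.58   0.086  0.665] 49 pitch~ 0.53 ((590.68212890625, -397.17498779296875), (69.5499267578125, 38.966285705566406), 55.142173767089844)
pale 133 [ 0.5751 -0.3643  0.2867] [ 0.534 -0.399  0.272] [ 0.603 -0.326  0.294]
top rod 132 c [ 0.5684 -0.2846  0.1971] dir [-0.0087 -0.9613  0.2755] yaw off -0.52 pitch 0.279 ext [-0.045  0.051] 0.002499207479576091
black high 891 [ 0.542 -0.421  0.272] [ 0.612 -0.354  0.311]
plane [ 0.006 -0.288  0.183] 787 pitch~ 0.281 ((566.6657104492188, -386.5037841796875), (64.03260040283203, 48.851341247558594), 88.08551025390625)
pale 128 [ 0.5648 -0.3712  0.2887] [ 0.533 -0.398  0.274] [ 0.602 -0.326  0.298]
```

Measurements are consistent:
- **Button:** (.499,.209,.221).
- **Jaw:** yaw about 7°, block top at .046.
- **Camera:** pitch about 0.272, yaw about −1.2°.
- **Focus:** about (.570,−.230,.229). This implies a hinge height of .272, as specified.

Next I press the gauge.

```bash
cat >> h.py <<'E'
from scipy.spatial.transform import Rotation as Ro
yaw=np.radians(7.05)
JR=Ro.from_euler('z',yaw).as_matrix()
def quat(M): q=Ro.from_matrix(M).as_quat(); return [q[3],*q[:3]]
def tool(J,sgn=1,lean=0.):
    # fingers close along jaw x; lean>0: flange leans to jaw -y
    z=J@np.array([0,np.sin(lean),-np.cos(lean)]); y=sgn*J[:,0]; return np.c_[np.cross(y,z),y,z]
E
python3 - <<'E'
from h import *
b=np.array([.499,.209,.222])
for s in(1,-1):
    print(s,[None if q is None else np.round(q,2) for q in (r.ik(b+[0,0,.19],quat(tool(JR,s))),r.ik([.512,.122,.19],quat(tool(JR,s,.2))),r.ik([.571,-.15,.37],quat(tool(np.eye(3),s,-.07))))])
print(r.get_time(),r.get_finger_gap(),r.get_ft_force())
E
```

```text
1 [array([0.4 , 0.16, 0.01, 1.43, 0.  , 1.84]), array([ 0.19,  0.21, -0.43,  0.92,  0.2 ,  1.64]), array([-0.24,  0.24,  0.03,  1.34, -0.07,  1.33])]
-1 [array([ 0.4 ,  0.16,  0.01,  1.43,  0.  , -1.3 ]), array([ 0.19,  0.21, -0.43,  0.92,  0.2 , -1.5 ]), array([-0.24,  0.24,  0.03,  1.34, -0.07, -1.81])]
0.1 1.001334651221192 [-0.22525308  0.06557741 -0.72532236]
```

```bash
python3 - <<'E'
from h import *
b=np.array([.499,.209,.222]);q=quat(tool(JR,1));n=r.nose_length
p=np.array(r.get_eef_pos());r.line_to([p[0],p[1],.48],speed=.2)
r.move_gripper(0)
r.movep([*b[:2],.222+n+.05],q)
print('noload',r.get_ft_force(),n,r.get_time())
r.line_to([*b[:2],.222+n+.012],speed=.1)
t=r.line_to([*b[:2],.222+n-.012],speed=.03,until_force=1.5)
z=r.get_eef_pos()[2];print('touch',t,z-n,r.get_ft_force())
t=r.line_to([*b[:2],z-.041],speed=.04,until_force=13)
print('stop',t,r.get_eef_pos()[2]-n,r.get_ft_force(),r.get_time())
r.dwell(.3);print(r.get_ft_force(),r.get_eef_pos()-np.array([*b[:2],n]))
s=cam('scene');cv2.imwrite('pics/press.png',cv2.resize(s['pixels'][130:300,350:520],(600,600)))
E
```

```text
noload [-0.08731612 -0.28295653  0.23200584] 0.1734 3.9917
touch True 0.21977054189133383 [1.23484407 0.8285062  1.75570624]
stop True 0.18460160471405018 [-2.14122033e+00 -1.44958225e-03  9.20763409e+00] 5.9083
[-1.44065438 -0.96380962  8.85617921] [-6.63888378e-05 -2.94502253e-05  1.84668679e-01]
```

View pics/press.png

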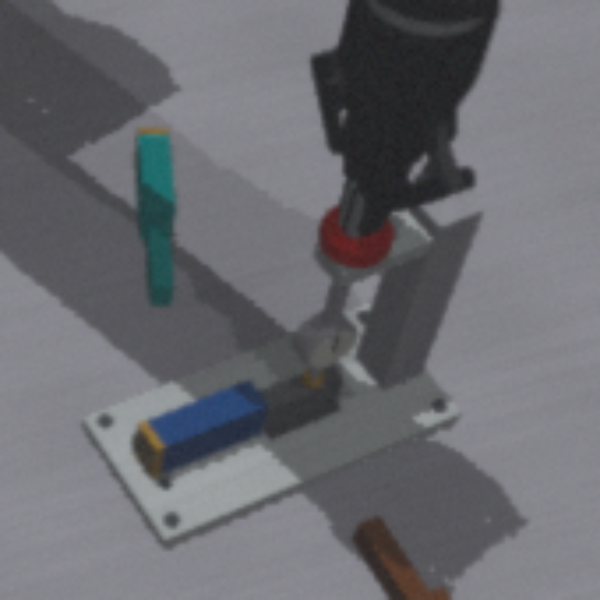

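The foot (316,378) sits on the grey tongue, and the button is down 37 mm at about 9 N, so the gauge is at its stop. I hold it there, release, and approach the jaw.

```bash
python3 - <<'E'
from h import *
r.dwell(1.0)
p=np.array(r.get_eef_pos())
r.line_to([p[0],p[1],.222+r.nose_length+.03],speed=.06)
s=cam('scene')
T=tool(JR,1,.2);q=quat(T);g=np.array([.509,.1215,.036]);f=g-.155*T[:,2]
r.movep(f+[0,0,.16]-.05*JR[:,1],q); r.move_gripper(.75)
r.line_to(f-T[:,2]*.06,q,speed=.15)
s=cam('scene');cv2.imwrite('pics/pre.png',np.hstack([s['pixels'][170:300,340:480].repeat(3,0).repeat(3,1)[:, :400],cam('top')['pixels'][205:300,140:270].repeat(3,0).repeat(3,1)[:, :390].copy() if 0 else cv2.resize(cam('top')['pixels'][205:300,140:270],(390,390))]))
print(r.get_time(),r.get_ft_force(),r.get_finger_gap())
E
```

```text
10.85 [-0.66958349 -0.30735194 -0.02013291] 0.749458908716582
```

View pics/pre.png

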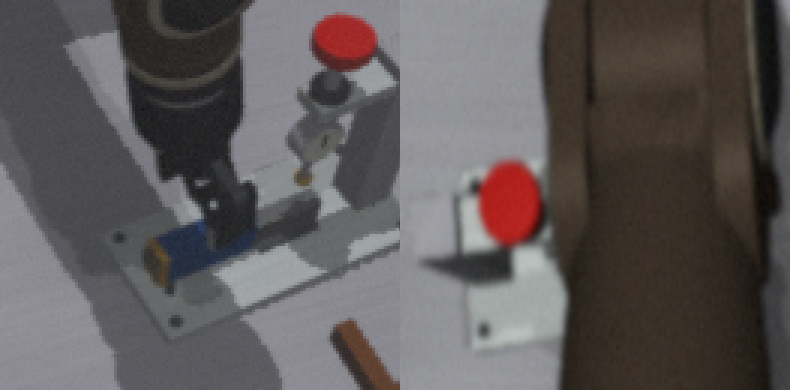

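The gauge is up again, the fingers straddle the blue block at (225,215), and the wrist is clear of the button. I go down, grip, lift 13 mm, draw out and raise.

```bash
python3 - <<'E'
from h import *
T=tool(JR,1,.2);q=quat(T);g=np.array([.509,.1215,.036]);f=g-.155*T[:,2]
print('hit',r.line_to(f,q,speed=.06,until_force=8),r.get_eef_pos()-f,r.get_ft_force())
r.move_gripper(0);print('gap',r.get_finger_gap(),r.get_finger_force(),r.get_ft_force())
p=np.array(r.get_eef_pos())
r.line_to(p+[0,0,.013],speed=.05);print(r.get_ft_force())
p=p+[0,0,.013]-.09*JR[:,1]
r.line_to(p,speed=.1);print(r.get_ft_force())
r.line_to(p+[0,0,.15],speed=.12);r.dwell(.3)
print(r.get_ft_force(),r.get_finger_gap(),r.get_finger_force(),r.get_time())
s=cam('scene');import pickle;pickle.dump(s,open('lift.pkl','wb'));cv2.imwrite('pics/lift.png',cv2.resize(s['pixels'][120:300,260:500],(800,600)))
E
```

```text
hit False [2.09229985e-04 3.88633098e-06 4.18076012e-04] [-0.94954228 -0.36454082  0.44311684]
gap 0.27144956750901494 60.00659465789795 [ 0.01670483 -1.25040213  2.27005203]
[ 0.36678671 -0.06269431 -3.05363929]
[-0.92471581  0.22808227 -2.40074439]
[ 0.05909366  0.77595273 -3.32383222] 0.26836103914347503 59.49719488620758 15.6083
```

View pics/lift.png

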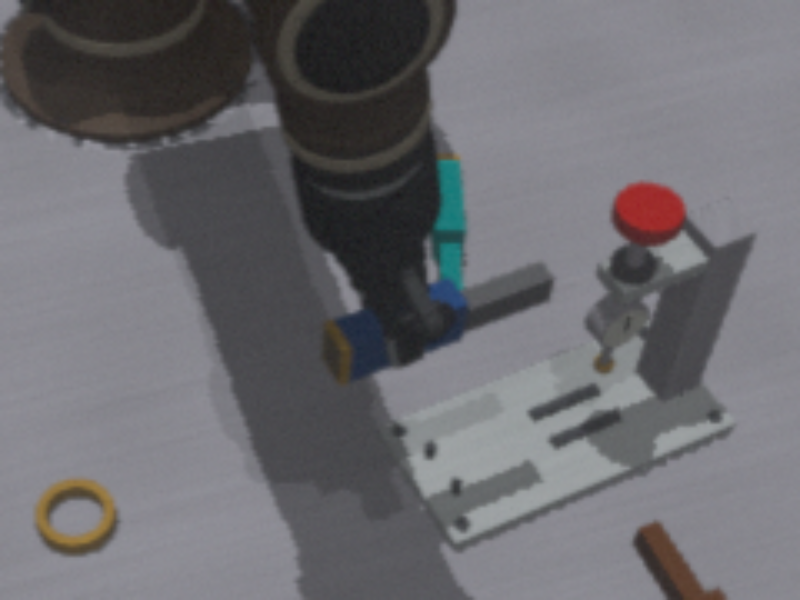

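The jaw is out and held level, with the gauge up and the nest empty. I take it to a pose 70 mm short of the focus point and check it there.

```bash
cat >> h.py <<'E'
pitch=.272; psi=np.radians(-1.2)
JT=Ro.from_euler('z',psi).as_matrix()@Ro.from_euler('x',-pitch).as_matrix()
focus=np.array([.570,-.230,.229])
def target(back=0.,corr=np.zeros(3)):
    T=tool(JT,1,.2)
    g=focus+corr+JT@np.array([0,.040+back,.007])   # grip (0,-35,24) - face (0,-75,17)
    return g-.155*T[:,2],quat(T)
def brass(s,roi):
    x0,y0,x1,y1=roi;h=cv2.cvtColor(s['pixels'],cv2.COLOR_BGR2HSV)
    m=cv2.inRange(h,(10,90,50),(30,255,255));q=np.zeros_like(m);q[y0:y1,x0:x1]=m[y0:y1,x0:x1]
    v,u=np.nonzero(q);return np.c_[u,v]
E
python3 - <<'E'
from h import *
print(JT.round(3))
f,q=target(.07);r.movep(f,q);r.dwell(.4)
print(r.get_eef_pos()-f,r.get_time())
S={n:cam(n) for n in('scene','top')}
import pickle;pickle.dump(S,open('pre.pkl','wb'))
a=cv2.resize(S['scene']['pixels'][190:340,110:360],(400,240));b=cv2.resize(S['top']['pixels'][150:300,270:520],(400,240))
a=cv2.resize(S['scene']['pixels'][200:320,160:320],(400,300));b=cv2.resize(S['top']['pixels'][170:290,300:460],(400,300))
cv2.imwrite('pics/pf.png',np.hstack([a,b]))
E
```

```text
[[ 1.     0.02   0.006]
 [-0.021  0.963  0.269]
 [ 0.    -0.269  0.963]]
[-1.13565322e-04  4.46502319e-04  9.83816687e-05] 16.75
```

View pics/pf.png

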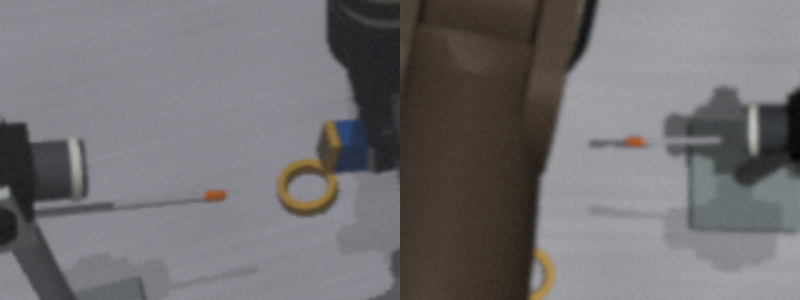

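The jaw sits ahead of the rod with its brass face at (328,147) in the left crop, facing the lens, tilted along the rod. I check the face position by depth before closing in.

```bash
python3 - <<'E'
from h import *
import pickle
s=pickle.load(open('pre.pkl','rb'))['scene']
uv=brass(s,(280,240,302,275));P=depth(s,uv);P=P[P[:,2]>.12]
exp=focus+JT@[0,.07,0]
L=(P-exp)@JT   # jaw-frame offsets from expected face centre
print(len(L),np.percentile(L,[3,50,97],0).round(4))
F=L[L[:,1]<np.percentile(L[:,1],3)+.006]
# blue side/top points
h=cv2.cvtColor(s['pixels'],cv2.COLOR_BGR2HSV);m=cv2.inRange(h,(100,110,40),(125,255,255));m[:240]=0;m[275:]=0;m[:,:285]=0;m[:,325:]=0
v,u=np.nonzero(m);B=(depth(s,np.c_[u,v])-exp)@JT;print('blue',len(B),np.percentile(B,[3,50,97],0).round(4))
t=B[B[:,2]>.013];print('top plane slope z vs y,x',np.linalg.lstsq(np.c_[t[:,1],t[:,0],np.ones(len(t))],t[:,2],rcond=None)[0].round(3),len(t))
E
```

```text
80 [[-0.0076 -0.0016 -0.0161]
 [ 0.0112  0.0013  0.0128]
 [ 0.0137  0.005   0.0178]]
blue 109 [[-0.0085  0.0084 -0.0061]
 [ 0.0054  0.0171  0.0158]
 [ 0.0138  0.0267  0.018 ]]
top plane slope z vs y,x [-0.022 -0.013  0.017] 87
```

The face is within about 2 mm of where I expected it, and the top slope error is 0.02. I move in along the axis.

```bash
python3 - <<'E'
from h import *
f,q=target(0,np.array([-.001,0,0]));r.line_to(f,q,speed=.06);r.dwell(.8)
print(r.get_eef_pos()-f,r.get_ft_force(),r.get_finger_force(),r.get_time())
s=cam('scene');cv2.imwrite('pics/fin.png',np.hstack([cv2.resize(s['pixels'][200:320,150:310],(400,300)),cv2.resize(cam('top')['pixels'][170:290,340:500],(400,300))]))
P=depth(s,brass(s,(225,220,275,285)));P=P[P[:,2]>.195];L=(P-focus)@JT;print(len(L),np.percentile(L,[3,50,97],0).round(4))
E
```

```text
[ 6.73559364e-06 -1.28243527e-05 -8.24167825e-06] [ 0.21522368  0.35140128 -2.76598442] 59.50432598590851 18.9667
68 [[-0.0095 -0.0014 -0.0102]
 [ 0.0093  0.0015  0.0151]
 [ 0.0131  0.0042  0.0176]]
```

View pics/fin.png

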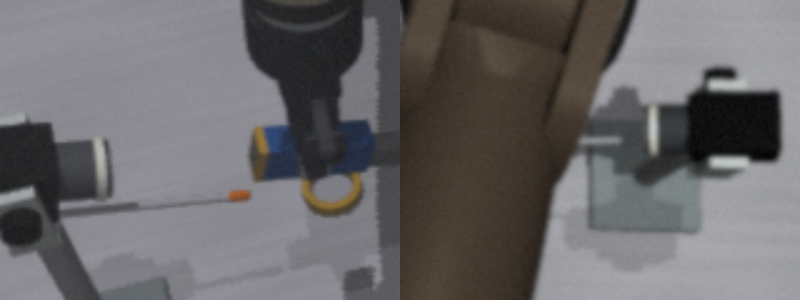

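The brass face (260,152) stands over the orange tip (240,196), square to the lens and clear of rod and camera. I hand the job in.

```bash
python3 -c "
from cell import r
print(r.close_job())"
```

```text
the job is handed in; nothing more can be done
None
```

I pressed the gauge to its stop, held it there for over a second and released it, then drew the jaw out and handed the job in with its brass face held within about 2 mm of my measured focus point; the hand-in returned no verdict.

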